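Shift the clay crusher's gear lever through its gate

TASK

The bench crusher for the dried clay is standing in park. Push its gear lever out of the park slot, across the gate and fully home into the slot marked with the blue disc, without running it into any other disc's slot and without gripping the lever or forcing it hard against the gate. Leave the mug, the brush and the jar where they are, and take the hand clear of the lever at the end.

Things in the scene. Friction and masses are not known exactly. Their poses are not given: they have to be found in the camera images.
- gearbox: Fixed grey gearbox of a roll crusher, 150 x 150 mm in plan; rolls and a green motor stand behind it along its +x (to 345 mm from the origin, nowhere above 135 mm). Origin: centre of its underside, on the bench, straight below the gate's centre; the lever pivots about it. x points away from the robot at yaw 0, y to the left, z up.
- gate (a point): Centre of the aluminium gate plate's top face (148 mm square, 130 mm above the bench), axes as the gearbox. Slots 16 mm wide: a cross channel along y through here; at y = +28 and -28 mm a slot to +x and one to -x (four corner slots, a disc beyond each); at y = 0 only the park slot, to -x.
- stem (a point): Point on the axis of the 10 mm steel stem at gate level, 125 mm up the lever from its pivot; it tells where in the gate the lever stands. Slots end where the stem's axis is about 30 mm from the cross channel's centre line; the channel stops it at about y = +30 or -30 mm, still inside a corner slot's width.
- grip (a point): Middle of the lever's black upright hand grip (28 mm thick, round-ended, 70 mm long along the lever), 215 mm up the lever from its pivot. It moves 1.72 times as far as the stem does in the gate. The lever starts in park, stays where it is left, and takes about 2 to 3 N at the grip to move.
- shift_x (a joint): Lever's tilt along the gearbox's x, rad: 0 in the cross channel, positive leaning to +x, about +0.24 or -0.24 at the end of a slot.
- shift_y (a joint): Lever's tilt along the gearbox's y, rad: 0 in the park lane, positive leaning to +y, about +0.22 or -0.22 in the middle of a side lane.
- disc_blue: blue plastic disc, 20 mm across, 3 mm thick, stuck flat on the gate plate just beyond the closed end of one corner slot, in line with that slot (53 mm along the gearbox's x axis from its centre, one way or the other, and 28 mm to one side; which corner has which colour changes). Origin: centre of its underside, on the plate's top face.
- disc_red: red plastic disc, 20 mm across, 3 mm thick, stuck flat on the gate plate just beyond the closed end of one corner slot, in line with that slot (53 mm along the gearbox's x axis from its centre, one way or the other, and 28 mm to one side; which corner has which colour changes). Origin: centre of its underside, on the plate's top face.
- disc_yellow: yellow plastic disc, 20 mm across, 3 mm thick, stuck flat on the gate plate just beyond the closed end of one corner slot, in line with that slot (53 mm along the gearbox's x axis from its centre, one way or the other, and 28 mm to one side; which corner has which colour changes). Origin: centre of its underside, on the plate's top face.
- disc_green: green plastic disc, 20 mm across, 3 mm thick, stuck flat on the gate plate just beyond the closed end of one corner slot, in line with that slot (53 mm along the gearbox's x axis from its centre, one way or the other, and 28 mm to one side; which corner has which colour changes). Origin: centre of its underside, on the plate's top face.
- mug_mid (a point): Loose mug (white stoneware), 76 mm across, 85 mm tall: its centre, half-way up. Bystander.
- brush_grip (a point): Loose brush lying on the bench, about 0.2 m long: point on its handle. Bystander.
- jar_mid (a point): Loose brown jar, 66 mm across, 100 mm tall: its centre, half-way up. Bystander.

How it is judged:
By the outcome, as a careful person would: the job done as asked, in the order asked, and still so for the second after the job is handed in, with the robot touching nothing.
It also fails if it takes over 58 s, if anything falls off the work surface, if the arm or the gripper's body presses on something with over 40 N, if the wrist force passes 120 N, or if a joint passes its speed limit or range.

ROBOT

A 6-joint arm with a two-finger parallel gripper is mounted at the origin on the work surface. World frame = base frame: x ahead of the robot, y to its left, z up, the work surface at z = 0. Lengths are in m, angles in rad, forces in N, time in s.
With the tool pointing down it reaches from about 0.375 to 0.975 m from the base axis. Payload 3.8 kg.
Tool frame: the origin (TCP) lies at the very end of the fingers, on their centre line; the grasp point (between the pads) lies 19 mm behind it; z points along the fingers, y is the line along which they close (so a half turn about z gives the same grasp; the last joint's range is limited). The gripper opens to 85 mm and grips with 20 to 120 N. Pads are 22 mm wide; open, the fingers measure 114 mm over their backs; the gripper's body (76 mm by 85 mm) begins 54 mm behind the grasp point. The pads swing forward as they close: fully open they stand 13 mm farther back than shut.
Start: joints at [1.166, 0.264, 1.604, -0, 1.274, -0.037], TCP at [0.243, 0.63, 0.231] pointing down, gripper open.
Joint ranges: [-2.63, 2.63], [-0.94, 2.18], [0.31, 2.57], [-1.31, 4.45], [0, 2.66], [-2.55, 2.55]. Speed limits (rad/s): [2.57, 2.57, 3.14, 3.14, 3.14, 3.14].

INTERFACE

Orientations are given as a rotation vector (axis times angle).
In Python, from workcell import read_state, read_camera, calibration, finish_job gives the robot as it stands.
- The arm moves only by the tool step_arm, never from a script. Its argument "commands" is a list of rows, each an object of numbers: "fingers": the gripper's target within -1 to 1 (shut at 1, half-way at 0, fully open at -1); "dx", "dy", "dz": the shift along the tool's x, y, z in m; "roll": the turn about the tool's z in degrees. In form: [{"fingers": .., "dx": .., "dy": .., "dz": .., "roll": ..}, ...]. A call has 1 to 8 rows; each row is the pose to reach, as a shift and turn from the pose commanded when the call began, along the tool's axes at that moment; what a row does not reach only later rows make up. A row lasts 1/8 s, in which the tool goes at most 62.5 mm and 10.7 degrees, less where a joint would pass 70% of its speed; a pose out of reach is approached as far as the arm can. A call with a gripper value outside its range is refused whole. The fingers move at their own pace and stop on an object; "squeeze" is the grip in N (left out, the last holds). Time passes only in rows, so rows that repeat a pose let the fingers close. It gives the time, the measured TCP pose, the force, the opening and the grip force at its end, in the units of the state.
- read_state(): the state, without advancing time (a new reading comes with each control period).
- read_camera(name): name is "scene" or "side" or "wrist"; returns (picture, depth): 384x512x3 uint8, blue, green, red; 384x512 float32, m along the optical axis (not along the pixel's ray), 0 where there is no reading.
- calibration(name): a dict with "intrinsics" (3x3 intrinsics, pixels), "world_to_cam" (4x4, takes a point from world to camera coordinates). Camera axes: x right, y up, looking along -z (the intrinsics and any distortion apply to the point x, -y, -z); pixel columns grow to the right and rows downward; lengths in m; the calibration is good to about 2 mm. The wrist camera is an equidistant fisheye: a pixel r from the principal point sees the ray r / f radians off the axis. A picture is of the moment at which its call begins: read the wrist's pose just before it. calibration takes no time and is no camera call; for the wrist camera it gives the pose at the moment of the call.
- finish_job(): hands the job in; it is judged then, once.
The state is a dict: "time": time; "q": joint angles; "joint_vel": joint speeds; "joint_torque": joint torques, N m; "tool_pos": TCP position; "tcp_rot": TCP orientation; "wrist_force": force on the tool from outside, world axes, zero at the start; "torque": the same for the moment, N m; "width": opening from 0.0 (shut) to 1.0 (fully open); "grip_force": force on a finger pad.
Only numpy, scipy, OpenCV 4.12 (cv2) and the standard library are available. Lean on these libraries where they do the work, as an engineer would, in place of code of your own. Each camera call takes 0.05 s, during which the arm holds its last target. There are 200 camera calls.

## Working session

There is one attempt and no reset: what is moved stays moved. The work goes in short steps, Python scripts to look and compute and a tool call to move; the robot and the scene stay as the last step left them, time stands still between calls to the robot, and variables do not carry over. Pictures are saved under pics/ and viewed, at most 10 in all, crops included, and the job is handed in when it is done.

Besides the shell and the picture viewer there is one more tool, called after "Request:" as name([rows], argument=value, ...), one row to a line, values as JSON. step_arm: Moves the arm, as the interface text tells. Its arguments: {"type":"object","properties":{"commands":{"type":"array","items":{"type":"object","properties":{"fingers":{"type":"number"},"dx":{"type":"number"},"dy":{"type":"number"},"dz":{"type":"number"},"roll":{"type":"number"}}}},"squeeze":{"type":"number"}},"required":["commands"]}

```bash
mkdir -p pics
cat > h.py <<'E'
import numpy as np, cv2
from workcell import *
def cam(n):
    c=calibration(n); im,d=read_camera(n); return im,d,np.array(c["intrinsics"]),np.array(c["world_to_cam"]),c
def pts(d,K,T):
    h,w=d.shape; v,u=np.mgrid[:h,:w]
    p=np.stack([(u-K[0,2])/K[0,0]*d,-(v-K[1,2])/K[1,1]*d,-d],-1)
    return (p-T[:3,3])@T[:3,:3]
def ray(u,v,K,T,z):
    r=np.array([(u-K[0,2])/K[0,0],-(v-K[1,2])/K[1,1],-1])@T[:3,:3]; o=-T[:3,:3].T@T[:3,3]
    return o+r*(z-o[2])/r[2]
E
python3 - <<'E'
from h import *
ims=[]
for n in ("scene","side"):
    im,d,K,T,c=cam(n); ims.append(im); np.savez("pics/"+n,im=im,d=d,K=K,T=T)
    print(n,{k:v for k,v in c.items() if k not in("intrinsics","world_to_cam")},-T[:3,:3].T@T[:3,3])
    P=pts(d,K,T); hsv=cv2.cvtColor(im,cv2.COLOR_BGR2HSV)
    for col,(a,b) in dict(blue=(100,130),yellow=(22,35),green=(45,85),red=(0,8)).items():
        m=cv2.inRange(hsv,(a,110,50),(b,255,255))
        k,l,s,ce=cv2.connectedComponentsWithStats(m)
        for i in range(1,k):
            if s[i,4]>15: print(col,s[i],ce[i].round(1),np.median(P[l==i],0).round(3),ray(*ce[i],K,T,.133).round(3))
    cv2.imwrite(f"pics/{n}.png",im)
print(read_state())
cv2.imwrite("pics/both.png",cv2.resize(np.vstack(ims),None,fx=.78,fy=.78))
E
```

```text
scene {} [0.96469671 0.42947638 0.93212856]
blue [299   0  40  18 345] [323.6   5.7] [-0.891 -0.699 -0.461] [-0.101 -0.222  0.133]
blue [218 197   8   7  45] [221.3 199.9] [0.634 0.035 0.134] [0.633 0.034 0.133]
yellow [179   5   7  15  19] [181.9  12.7] [ 0.109 -0.671  0.018] [ 0.213 -0.536  0.133]
yellow [259 169   8   7  45] [262.7 171.9] [0.515 0.054 0.133] [0.515 0.054 0.133]
green [241 205   8   7  44] [244.5 208. ] [0.616 0.087 0.134] [0.615 0.087 0.133]
green [162 275  46  53 873] [184.5 298.9] [0.839 0.126 0.103] [0.843 0.137 0.133]
red [237 161   8   8  40] [240.5 164.6] [0.533 0.    0.133] [0.533 0.001 0.133]
side {} [ 0.52756419 -0.53036163  0.8557201 ]
blue [278 199   8   6  40] [281.2 201.5] [0.631 0.031 0.133] [0.631 0.032 0.133]
yellow [219 197   9   7  47] [222.7 199.8] [0.513 0.051 0.133] [0.512 0.051 0.133]
green [266 180   7   6  35] [268.9 182.7] [0.613 0.085 0.133] [0.613 0.085 0.133]
red [237 131  13  14  30] [244.5 137. ] [0.582 0.307 0.06 ] [0.575 0.231 0.133]
red [235 140  10  10  29] [239.9 144.8] [0.566 0.3   0.041] [0.562 0.207 0.133]
red [229 216   9   8  53] [233.3 219.8] [ 0.53  -0.002  0.133] [ 0.53  -0.002  0.133]
{'time': 0.1, 'q': array([ 1.16611595e+00,  2.64721952e-01,  1.60526076e+00, -1.72443532e-05,
        1.27370029e+00, -3.68758599e-02]), 'joint_vel': array([-9.90375775e-04,  1.91687010e-05, -3.56615589e-03, -1.49425624e-03,
        1.29946538e-03, -1.86537805e-03]), 'joint_torque': array([ 1.00581296e-04, -5.16706789e+01, -3.68592489e+01, -1.25093425e-04,
        6.30053037e-03,  7.51759785e-06]), 'tool_pos': array([0.24243521, 0.62924018, 0.23004419]), 'tcp_rot': array([-0.57440603, -3.08818342,  0.00320903]), 'wrist_force': array([0.06727846, 0.14131059, 0.37506909]), 'torque': array([-0.04736286,  0.07104382, -0.00769197]), 'grip_force': 0.0, 'width': 0.9971001706125809}
```

View pics/both.png

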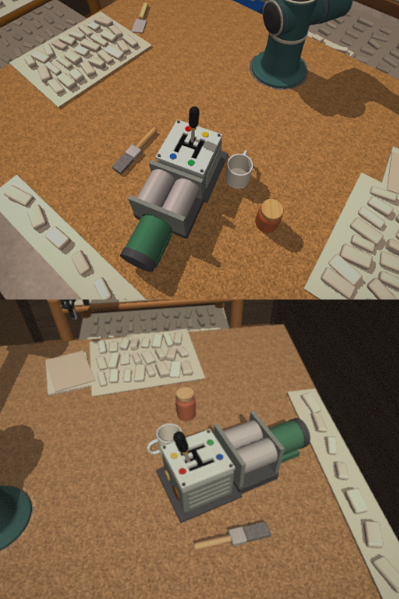

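The side and scene views agree. The discs give a gate centre of about (0.573, 0.043) and a yaw of about 18.5°, with blue at the gearbox's (+x, -y) corner. The lever stands in park, black grip at about (248, 150) in the upper panel. I'll shut the fingers and go to the robot side of the lever.

Request:
step_arm([
  {"fingers": 1,"dx": -0.419,"dy": -0.511,"dz": 0,"roll": 50.4},
  {"fingers": 1,"dx": -0.419,"dy": -0.511,"dz": 0,"roll": 50.4},
  {"fingers": 1,"dx": -0.419,"dy": -0.511,"dz": 0,"roll": 50.4},
  {"fingers": 1,"dx": -0.419,"dy": -0.511,"dz": 0,"roll": 50.4},
  {"fingers": 1,"dx": -0.419,"dy": -0.511,"dz": 0,"roll": 50.4},
  {"fingers": 1,"dx": -0.419,"dy": -0.511,"dz": 0,"roll": 50.4},
  {"fingers": 1,"dx": -0.419,"dy": -0.511,"dz": 0,"roll": 50.4},
  {"fingers": 1,"dx": -0.419,"dy": -0.511,"dz": 0,"roll": 50.4},
])

```text
time: 1.1
tool_pos: [0.3995, 0.1531, 0.2311]
tcp_rot: [1.834, 2.55, 0.0]
wrist_force: [1.7, -0.3, -0.6]
width: -0.001
grip_force: 0.0
```

Request:
step_arm([
  {"fingers": 1,"dx": 0,"dy": 0,"dz": 0,"roll": 0},
  {"fingers": 1,"dx": 0,"dy": 0,"dz": 0,"roll": 0},
])

```text
time: 1.35
tool_pos: [0.3993, 0.155, 0.231]
tcp_rot: [-1.836, -2.548, -0.0]
wrist_force: [-0.7, 0.2, -0.1]
width: 0.001
grip_force: 0.0
```

Request:
step_arm([
  {"fingers": 1,"dx": -0.161,"dy": -0.001,"dz": 0.031,"roll": 0},
  {"fingers": 1,"dx": -0.161,"dy": -0.001,"dz": 0.031,"roll": 0},
  {"fingers": 1,"dx": -0.161,"dy": -0.001,"dz": 0.031,"roll": 0},
  {"fingers": 1,"dx": -0.161,"dy": -0.001,"dz": 0.031,"roll": 0},
  {"fingers": 1,"dx": -0.161,"dy": -0.001,"dz": 0.031,"roll": 0},
])

```text
time: 1.98
tool_pos: [0.4496, 0.0039, 0.2001]
tcp_rot: [-1.832, -2.551, -0.0]
wrist_force: [-0.6, 0.3, 0.4]
width: -0.003
grip_force: 0.0
```

```bash
cat >> h.py <<'E'
C=np.array([.573,.0428]); a=np.radians(18.5)
X=np.array([np.cos(a),np.sin(a)]); Y=np.array([-np.sin(a),np.cos(a)])
def g(p): q=np.array(p[:2])-C; return np.array([q@X,q@Y,p[2]]).round(4)
def look(tag):
    s=read_state(); print("TCP g",g(s["tool_pos"]),"F",s["wrist_force"].round(1))
    out=[]
    for n in ("scene","side"):
        im,d,K,T,c=cam(n); P=pts(d,K,T); q=P[...,:2]-C
        G=np.dstack([q@X,q@Y,P[...,2]])
        # black grip: dark points in box over the gate
        m=(np.abs(G[...,0])<.09)&(np.abs(G[...,1])<.08)&(G[...,2]>.17)&(G[...,2]<.262)&(im.max(2)<75)
        k,l,st,ce=cv2.connectedComponentsWithStats(m.astype(np.uint8))
        for i in range(1,k):
            if st[i,4]>20: q=G[l==i]; print(n,st[i],"mean",q.mean(0).round(3),"min",q.min(0).round(3),"max",q.max(0).round(3))
        u,v=(K[:2,:2]@np.array([0,0]))*0; pc=T[:3,:3]@np.array([*C,.19])+T[:3,3]
        u=int(K[0,0]*pc[0]/-pc[2]+K[0,2]); v=int(-K[1,1]*pc[1]/-pc[2]+K[1,2])
        out.append(cv2.resize(im[v-70:v+50,u-60:u+60],(400,400),interpolation=cv2.INTER_CUBIC))
    cv2.imwrite(f"pics/{tag}.png",np.hstack(out))
E
python3 -c "
from h import *
look('a')"
```

```text
TCP g [-0.1294  0.0022  0.2001] F [-0.6  0.3  0.4]
scene [242 137  13  27 298] mean [-0.033  0.002  0.221] min [-0.051 -0.013  0.182] max [-0.022  0.013  0.247]
side [223 170  18  26 323] mean [-0.045 -0.011  0.223] min [-0.059 -0.018  0.185] max [-0.03   0.004  0.247]
```

View pics/a.png

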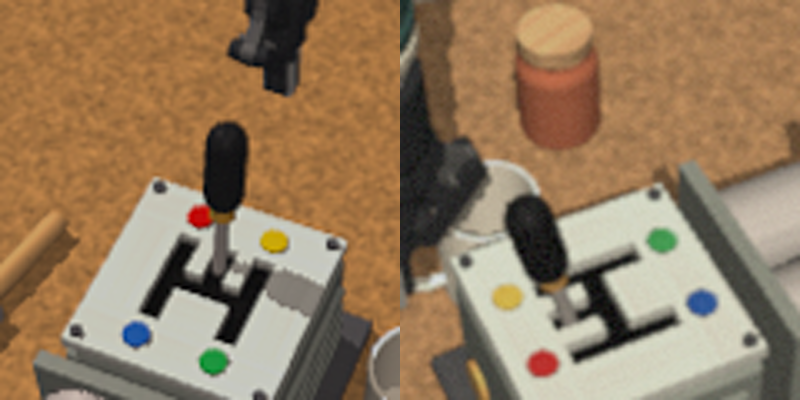

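The picture shows the lever leaning to -x in park, grip at about (225, 168) left and (537, 240) right. The gripper's knuckles bulge above the tips at about (250, 48). I'll measure the hand's profile from depth before touching the lever.

Run:
```python
from h import *
t=g(read_state()["tool_pos"]); A=[]
for n in ("scene","side"):
    im,d,K,T,c=cam(n); P=pts(d,K,T); q=P[...,:2]-C
    G=np.dstack([q@X,q@Y,P[...,2]])-t; G=G[d>0]
    A.append(G[(abs(G[:,:2])<.057).all(1)&(G[:,2]>-.02)])
    for z in range(-10,110,10):
        b=A[-1][(A[-1][:,2]*1000>=z)&(A[-1][:,2]*1000<z+10)]*1000
        if len(b)>3: print(n,z,len(b),"x",np.percentile(b[:,0],[3,97]).round(),"y",np.percentile(b[:,1],[3,97]).round())
```

```text
scene 0 16 x [ 0. 13.] y [-10.  11.]
scene 10 30 x [-1. 14.] y [-10.  12.]
scene 20 28 x [-1. 16.] y [-5. 12.]
scene 30 8 x [-6.  9.] y [10. 12.]
scene 40 22 x [-23.  25.] y [ 3. 14.]
scene 50 37 x [-38.  40.] y [-5. 13.]
scene 60 47 x [-41.  47.] y [-4. 17.]
scene 70 45 x [-13.  51.] y [ 9. 18.]
scene 80 51 x [-15.  55.] y [-9. 18.]
scene 90 87 x [-7. 56.] y [-14.  20.]
scene 100 90 x [11. 48.] y [-11.  20.]
side 0 24 x [-9. 13.] y [-12.  -6.]
side 10 49 x [-13.  13.] y [-12.   1.]
side 20 61 x [-13.  13.] y [-12.  -3.]
side 30 51 x [-12.  11.] y [-12.   5.]
side 40 101 x [-27.  25.] y [-14.   7.]
side 50 247 x [-33.  34.] y [-13.   9.]
side 60 153 x [-43.  44.] y [-17.   9.]
side 70 203 x [-49.  49.] y [-17.   6.]
side 80 239 x [-54.  52.] y [-17.  -4.]
side 90 305 x [-56.  56.] y [-20.  10.]
side 100 237 x [-45.  45.] y [-20.   4.]
```

Request:
step_arm([
  {"fingers": 1,"dx": -0.002,"dy": 0.02,"dz": -0.015,"roll": 0},
  {"fingers": 1,"dx": -0.002,"dy": 0.04,"dz": -0.015,"roll": 0},
  {"fingers": 1,"dx": -0.002,"dy": 0.052,"dz": -0.015,"roll": 0},
  {"fingers": 1,"dx": -0.002,"dy": 0.062,"dz": -0.015,"roll": 0},
  {"fingers": 1,"dx": -0.002,"dy": 0.072,"dz": -0.015,"roll": 0},
  {"fingers": 1,"dx": -0.002,"dy": 0.08,"dz": -0.015,"roll": 0},
])

```text
time: 2.92
tool_pos: [0.5263, 0.0257, 0.2152]
tcp_rot: [-1.835, -2.55, 0.001]
wrist_force: [-3.2, -0.7, 2.5]
width: 0.001
grip_force: 1.3
```

Request:
step_arm([
  {"fingers": 1,"dx": 0,"dy": 0.006,"dz": 0,"roll": 0},
  {"fingers": 1,"dx": 0,"dy": 0.012,"dz": 0,"roll": 0},
  {"fingers": 1,"dx": 0,"dy": 0.017,"dz": 0,"roll": 0},
  {"fingers": 1,"dx": 0,"dy": 0.02,"dz": 0,"roll": 0},
  {"fingers": 1,"dx": 0,"dy": 0.02,"dz": 0,"roll": 0},
])

```text
time: 3.55
tool_pos: [0.5454, 0.032, 0.2152]
tcp_rot: [1.835, 2.55, 0.0]
wrist_force: [-1.7, 0.1, 1.6]
width: 0.002
grip_force: 0.6
```

```bash
python3 -c "
from h import *
look('b')"
```

```text
TCP g [-0.0296 -0.0014  0.2152] F [-1.7  0.1  1.6]
scene [235 142  17  33 310] mean [0.002 0.003 0.228] min [-0.032 -0.012  0.182] max [0.013 0.013 0.261]
side [229 161  29  28 427] mean [-0.014 -0.01   0.23 ] min [-0.047 -0.017  0.186] max [0.007 0.006 0.262]
```

View pics/b.png

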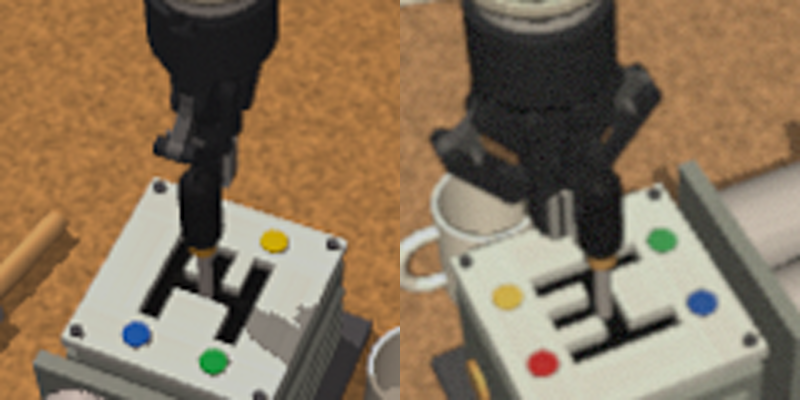

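The grip is upright, at about (203, 205) left and (598, 215) right, and its stem is in the cross channel. I'll back off, go round to the +y side, and push to -y.

Request:
step_arm([
  {"fingers": 1,"dx": 0,"dy": -0.04,"dz": 0,"roll": 0},
  {"fingers": 1,"dx": 0.03,"dy": -0.045,"dz": 0,"roll": 0},
  {"fingers": 1,"dx": 0.055,"dy": -0.045,"dz": 0,"roll": 0},
  {"fingers": 1,"dx": 0.06,"dy": -0.04,"dz": 0,"roll": 0},
  {"fingers": 1,"dx": 0.06,"dy": 0.0,"dz": 0,"roll": 0},
  {"fingers": 1,"dx": 0.06,"dy": 0.03,"dz": 0,"roll": 0},
  {"fingers": 1,"dx": 0.06,"dy": 0.03,"dz": 0,"roll": 0},
])

```text
time: 4.53
tool_pos: [0.5568, 0.0985, 0.2151]
tcp_rot: [1.834, 2.55, 0.001]
wrist_force: [-0.4, -0.5, 1.4]
width: 0.003
grip_force: 0.0
```

```bash
python3 -c "
from h import *
look('c')"
```

```text
TCP g [0.0023 0.058  0.2151] F [-0.4 -0.5  1.4]
scene [235 150  13  25 270] mean [0.006 0.002 0.227] min [-0.008 -0.012  0.182] max [0.013 0.013 0.252]
scene [261 171   8   5  25] mean [0.015 0.061 0.229] min [0.007 0.052 0.215] max [0.018 0.066 0.238]
side [232 135  19  21 125] mean [-0.002  0.052  0.245] min [-0.016  0.043  0.22 ] max [0.022 0.065 0.262]
side [243 161  15  28 342] mean [-0.007 -0.01   0.225] min [-0.017 -0.017  0.186] max [0.007 0.005 0.251]
```

Request:
step_arm([
  {"fingers": 1,"dx": -0.02,"dy": -0.004,"dz": 0,"roll": 0},
  {"fingers": 1,"dx": -0.032,"dy": -0.004,"dz": 0,"roll": 0},
  {"fingers": 1,"dx": -0.042,"dy": -0.004,"dz": 0,"roll": 0},
  {"fingers": 1,"dx": -0.052,"dy": -0.004,"dz": 0,"roll": 0},
  {"fingers": 1,"dx": -0.062,"dy": -0.004,"dz": 0,"roll": 0},
  {"fingers": 1,"dx": -0.07,"dy": -0.004,"dz": 0,"roll": 0},
  {"fingers": 1,"dx": -0.077,"dy": -0.004,"dz": 0,"roll": 0},
  {"fingers": 1,"dx": -0.077,"dy": -0.004,"dz": 0,"roll": 0},
])

```text
time: 5.62
tool_pos: [0.5754, 0.0235, 0.2151]
tcp_rot: [1.835, 2.549, -0.001]
wrist_force: [-1.5, 1.3, -0.3]
width: -0.003
grip_force: 0.2
```

```bash
python3 -c "
from h import *
look('d')"
```

```text
TCP g [-0.0038 -0.0191  0.2151] F [-1.5  1.3 -0.3]
scene [216 145  24  26 229] mean [ 0.007 -0.028  0.218] min [-0.01  -0.054  0.183] max [ 0.025 -0.006  0.262]
side [246 165  22  38 424] mean [-0.008 -0.044  0.23 ] min [-0.021 -0.06   0.173] max [ 0.008 -0.014  0.262]
```

View pics/d.png

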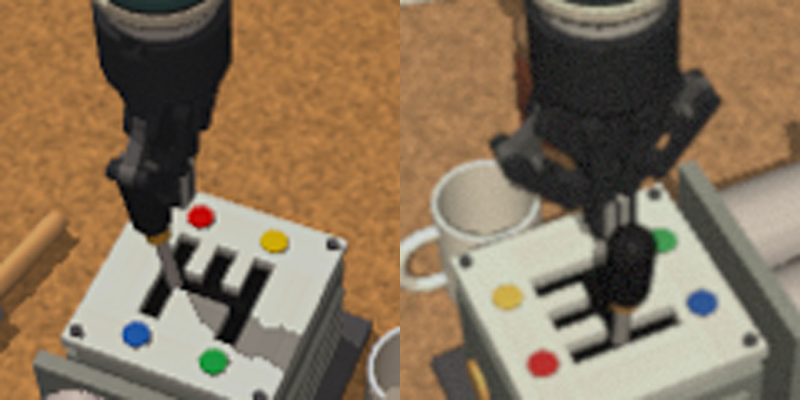

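The stem now stands where the -y lane meets the channel, at about (175, 285) left and (622, 330) right. I'll nudge 3 mm more, back off and go round to the -x side.

Request:
step_arm([
  {"fingers": 1,"dx": -0.003,"dy": 0,"dz": 0,"roll": 0},
  {"fingers": 1,"dx": -0.003,"dy": 0,"dz": 0,"roll": 0},
  {"fingers": 1,"dx": 0.03,"dy": 0,"dz": 0,"roll": 0},
  {"fingers": 1,"dx": 0.03,"dy": -0.04,"dz": 0,"roll": 0},
  {"fingers": 1,"dx": 0.03,"dy": -0.075,"dz": 0,"roll": 0},
  {"fingers": 1,"dx": 0.0,"dy": -0.075,"dz": 0,"roll": 0},
  {"fingers": 1,"dx": -0.029,"dy": -0.075,"dz": 0,"roll": 0},
  {"fingers": 1,"dx": -0.029,"dy": -0.075,"dz": 0,"roll": 0},
])

```text
time: 6.72
tool_pos: [0.514, -0.0287, 0.2158]
tcp_rot: [1.837, 2.547, 0.0]
wrist_force: [-0.9, 0.9, 0.3]
width: 0.001
grip_force: 0.0
```

```bash
python3 -c "
from h import *
look('e')"
```

```text
TCP g [-0.0786 -0.0491  0.2158] F [-0.9  0.9  0.3]
scene [230 115  12  18  75] mean [-0.07  -0.043  0.24 ] min [-0.085 -0.055  0.223] max [-0.063 -0.035  0.262]
scene [215 145  17  26 288] mean [ 0.005 -0.039  0.221] min [-0.008 -0.057  0.175] max [ 0.014 -0.025  0.246]
side [253 179  15  25 304] mean [-0.008 -0.053  0.223] min [-0.017 -0.063  0.171] max [ 0.007 -0.036  0.246]
side [217 188  13  19  68] mean [-0.079 -0.055  0.247] min [-0.09  -0.063  0.225] max [-0.067 -0.047  0.262]
```

View pics/e.png

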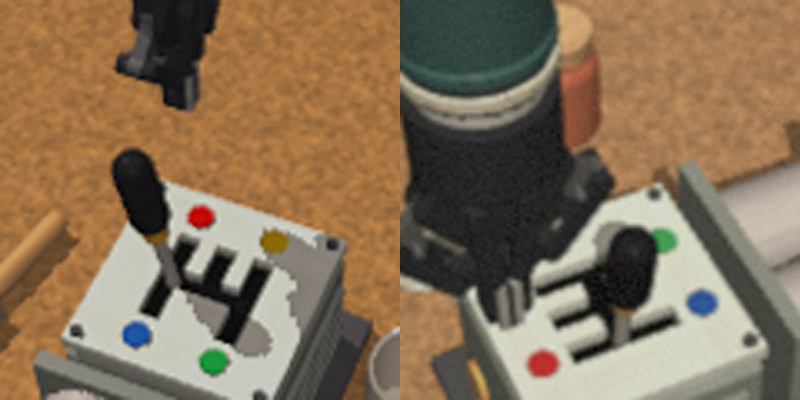

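The lever leans to -y, with its stem near the lane at about (175, 280) left and (625, 320) right, but maybe a few mm short of centre. I'll measure the stem itself.

Run:
```python
from h import *
for n in ("scene","side"):
    im,d,K,T,c=cam(n); P=pts(d,K,T); q=P[...,:2]-C
    G=np.dstack([q@X,q@Y,P[...,2]])
    for z in (.14,.15,.16,.20,.21,.22,.23):
        m=(abs(G[...,0])<.03)&(abs(G[...,1]+.03)<.04)&(abs(G[...,2]-z)<.005)
        b=G[m]*1000; print(n,z,len(b),b.mean(0).round(1),b.min(0).round(1),b.max(0).round(1))
    cv2.imwrite(f"pics/f_{n}.png",im)
    # slot: dark plate-level pixels, lane -y edges via depth below plate
    o=-T[:3,:3].T@T[:3,3]
    h,w=d.shape
    for xx in (-.022,.018,.024):
        row=[]
        for yy in np.arange(-.042,-.012,.001):
            p=T[:3,:3]@np.array([*(C+xx*X+yy*Y),.130])+T[:3,3]
            u=K[0,0]*p[0]/-p[2]+K[0,2]; v=-K[1,1]*p[1]/-p[2]+K[1,2]
            row.append(int(cv2.getRectSubPix(im,(1,1),(float(u),float(v))).max()))
        print(n,xx,row)
```

```text
scene 0.14 14 [  1.4 -26.  140.6] [ -3.9 -31.8 135.4] [  4.2 -22.7 143.7]
scene 0.15 14 [  0.5 -28.  150. ] [ -4.3 -34.1 145.3] [  3.2 -24.4 154.3]
scene 0.16 15 [  0.9 -30.4 160.7] [ -3.5 -35.8 155.8] [  3.  -26.6 164.9]
scene 0.2 39 [  5.8 -34.5 200.5] [-11.8 -50.6 195.3] [ 12.  -25.7 204.7]
scene 0.21 44 [  6.6 -35.9 210.4] [ -8.4 -52.6 205.9] [ 13.1 -27.2 215. ]
scene 0.22 44 [  5.4 -37.5 220.1] [ -8.7 -50.6 215.3] [ 12.5 -30.  224.8]
scene 0.23 52 [  6.  -41.5 230.1] [ -9.1 -61.1 225. ] [ 13.1 -31.2 234.9]
scene -0.022 [97, 94, 109, 123, 134, 146, 156, 131, 102, 76, 53, 30, 20, 16, 15, 16, 17, 17, 17, 19, 40, 68, 107, 153, 195, 199, 202, 203, 202, 201]
scene 0.018 [202, 202, 202, 201, 198, 182, 153, 119, 90, 64, 43, 27, 14, 13, 14, 15, 16, 17, 19, 22, 42, 75, 114, 153, 187, 200, 202, 202, 201, 200]
scene 0.024 [201, 202, 203, 202, 199, 189, 160, 126, 96, 69, 46, 30, 16, 15, 16, 17, 17, 17, 19, 22, 38, 71, 110, 150, 185, 203, 203, 201, 201, 200]
side 0.14 11 [ -2.9 -32.3 139.6] [ -6.3 -34.5 135.5] [  1.7 -30.2 144.7]
side 0.15 11 [ -4.1 -34.  150. ] [ -6.8 -36.6 145.1] [  1.1 -31.5 154.8]
side 0.16 7 [ -3.9 -35.4 157. ] [ -6.4 -38.  155.1] [ 1.000e-01 -3.150e+01  1.609e+02]
side 0.2 37 [ -8.1 -51.  200.3] [-16.7 -56.3 195. ] [  7.9 -41.3 204.9]
side 0.21 36 [ -8.2 -52.8 210.4] [-16.3 -58.  205. ] [  7.2 -40.9 214.8]
side 0.22 42 [ -8.3 -54.3 219.8] [-16.8 -60.1 215.1] [  7.8 -39.5 224.7]
side 0.23 51 [ -6.9 -57.  230.7] [-16.9 -61.8 225.5] [  7.4 -39.6 234.6]
side -0.022 [214, 214, 214, 208, 201, 187, 159, 128, 94, 62, 36, 29, 28, 32, 54, 78, 102, 123, 142, 156, 164, 171, 180, 191, 202, 207, 210, 213, 213, 212]
side 0.018 [214, 215, 214, 207, 199, 183, 153, 119, 87, 59, 33, 24, 25, 29, 51, 77, 103, 122, 140, 155, 166, 176, 185, 195, 206, 209, 201, 190, 166, 131]
side 0.024 [214, 215, 215, 212, 207, 193, 162, 126, 88, 54, 26, 23, 28, 35, 55, 80, 105, 126, 144, 158, 164, 171, 180, 191, 203, 210, 211, 212, 210, 201]
```

Request:
step_arm([
  {"fingers": 1,"dx": 0.03,"dy": 0,"dz": 0,"roll": 0},
  {"fingers": 1,"dx": 0.06,"dy": 0,"dz": 0,"roll": 0},
  {"fingers": 1,"dx": 0.06,"dy": 0.04,"dz": 0,"roll": 0},
  {"fingers": 1,"dx": 0.06,"dy": 0.076,"dz": 0,"roll": 0},
  {"fingers": 1,"dx": 0.045,"dy": 0.076,"dz": 0,"roll": 0},
  {"fingers": 1,"dx": 0.03,"dy": 0.076,"dz": 0,"roll": 0},
  {"fingers": 1,"dx": 0.023,"dy": 0.076,"dz": 0,"roll": 0},
  {"fingers": 1,"dx": 0.023,"dy": 0.076,"dz": 0,"roll": 0},
])

```text
time: 7.92
tool_pos: [0.5774, 0.0179, 0.2152]
tcp_rot: [-1.837, -2.548, 0.0]
wrist_force: [-1.0, -0.1, 0.6]
width: 0.003
grip_force: 0.2
```

```bash
cat >> h.py <<'E'
def stem():
    s=read_state(); print("TCP g",g(s["tool_pos"]),"F",s["wrist_force"].round(1))
    for n,o in (("scene",(3.5,1.7)),("side",(-1.5,-3.7))):
        im,d,K,T,c=cam(n); P=pts(d,K,T); q=P[...,:2]-C
        G=np.dstack([q@X,q@Y,P[...,2]])
        b=G[(abs(G[...,0])<.06)&(abs(G[...,1])<.06)&(abs(G[...,2]-.15)<.012)]*1000
        m=b.mean(0); print(n,len(b),"stem",((m[:2]-o)*122/m[2]).round(1))
E
python3 -c "
from h import *
stem()"
```

```text
TCP g [-0.0037 -0.025   0.2152] F [-1.  -0.1  0.6]
scene 33 stem [ -1.9 -26.6]
side 25 stem [ -2.  -26.9]
```

Request:
step_arm([
  {"fingers": 1,"dx": 0.03,"dy": 0,"dz": 0,"roll": 0},
  {"fingers": 1,"dx": 0.035,"dy": -0.04,"dz": 0,"roll": 0},
  {"fingers": 1,"dx": 0.03,"dy": -0.075,"dz": 0,"roll": 0},
  {"fingers": 1,"dx": -0.01,"dy": -0.075,"dz": 0,"roll": 0},
  {"fingers": 1,"dx": -0.023,"dy": -0.07,"dz": 0,"roll": 0},
  {"fingers": 1,"dx": -0.023,"dy": -0.055,"dz": 0,"roll": 0},
  {"fingers": 1,"dx": -0.023,"dy": -0.04,"dz": 0,"roll": 0},
  {"fingers": 1,"dx": -0.023,"dy": -0.04,"dz": 0,"roll": 0},
])

```text
time: 9.02
tool_pos: [0.5487, -0.0145, 0.2151]
tcp_rot: [-1.833, -2.551, -0.0]
wrist_force: [-0.2, 1.0, -0.9]
width: 0.0
grip_force: 0.0
```

Request:
step_arm([
  {"fingers": 1,"dx": 0,"dy": 0.012,"dz": 0,"roll": 0},
  {"fingers": 1,"dx": 0,"dy": 0.02,"dz": 0,"roll": 0},
  {"fingers": 1,"dx": 0,"dy": 0.028,"dz": 0,"roll": 0},
  {"fingers": 1,"dx": 0,"dy": 0.034,"dz": 0,"roll": 0},
  {"fingers": 1,"dx": 0,"dy": 0.034,"dz": 0,"roll": 0},
])

```text
time: 9.65
tool_pos: [0.58, -0.0047, 0.2152]
tcp_rot: [-1.835, -2.55, -0.0]
wrist_force: [-2.0, 0.6, -0.2]
width: -0.001
grip_force: 0.4
```

```bash
python3 -c "
from h import *
stem()"
```

```text
TCP g [-0.0084 -0.0473  0.2152] F [-2.   0.6 -0.2]
scene 30 stem [  9.  -26.6]
side 33 stem [  9.2 -26.8]
```

Request:
step_arm([
  {"fingers": 1,"dx": 0,"dy": 0.008,"dz": 0,"roll": 0},
  {"fingers": 1,"dx": 0,"dy": 0.016,"dz": 0,"roll": 0},
  {"fingers": 1,"dx": 0,"dy": 0.023,"dz": 0,"roll": 0},
  {"fingers": 1,"dx": 0,"dy": 0.028,"dz": 0,"roll": 0},
  {"fingers": 1,"dx": 0,"dy": 0.031,"dz": 0,"roll": 0},
  {"fingers": 1,"dx": 0,"dy": 0.031,"dz": 0,"roll": 0},
])

```text
time: 10.5
tool_pos: [0.6095, 0.0049, 0.2154]
tcp_rot: [1.835, 2.55, 0.0]
wrist_force: [-1.0, -0.1, -1.6]
width: -0.001
grip_force: 0.4
```

```bash
python3 -c "
from h import *
stem()"
```

```text
TCP g [ 0.0226 -0.0475  0.2154] F [-1.  -0.1 -1.6]
scene 28 stem [ 25.3 -26.7]
side 33 stem [ 25.7 -27. ]
```

Request:
step_arm([
  {"fingers": 1,"dx": 0,"dy": 0.003,"dz": 0,"roll": 0},
  {"fingers": 1,"dx": 0,"dy": 0.005,"dz": 0,"roll": 0},
  {"fingers": 1,"dx": 0,"dy": 0.006,"dz": 0,"roll": 0},
  {"fingers": 1,"dx": 0,"dy": 0.006,"dz": 0,"roll": 0},
])

```text
time: 11.1
tool_pos: [0.6138, 0.0064, 0.215]
tcp_rot: [-1.834, -2.549, 0.003]
wrist_force: [-5.5, -2.2, 0.9]
width: 0.001
grip_force: 2.7
```

Request:
step_arm([
  {"fingers": 1,"dx": 0,"dy": 0.001,"dz": 0,"roll": 0},
  {"fingers": 1,"dx": 0,"dy": 0.0015,"dz": 0,"roll": 0},
  {"fingers": 1,"dx": 0,"dy": 0.0015,"dz": 0,"roll": 0},
])

```text
time: 11.48
tool_pos: [0.6142, 0.0066, 0.2149]
tcp_rot: [-1.833, -2.548, 0.006]
wrist_force: [-7.5, -2.3, 2.5]
width: -0.002
grip_force: 4.2
```

```bash
python3 -c "
from h import *
stem()"
```

```text
TCP g [ 0.0276 -0.0474  0.2149] F [-7.5 -2.3  2.5]
scene 26 stem [ 27.3 -26.8]
side 34 stem [ 28.  -27.1]
```

Force has risen to about 8 N with almost no travel, so the lever is against the slot's end. I'll back off, lift clear and check.

Request:
step_arm([
  {"fingers": 1,"dx": 0,"dy": -0.03,"dz": 0,"roll": 0},
  {"fingers": 1,"dx": 0,"dy": -0.08,"dz": 0,"roll": 0},
  {"fingers": 1,"dx": 0,"dy": -0.12,"dz": -0.02,"roll": 0},
  {"fingers": 1,"dx": 0,"dy": -0.15,"dz": -0.06,"roll": 0},
  {"fingers": 1,"dx": 0,"dy": -0.15,"dz": -0.09,"roll": 0},
  {"fingers": 1,"dx": 0,"dy": -0.15,"dz": -0.09,"roll": 0},
  {"fingers": 1,"dx": 0,"dy": -0.15,"dz": -0.09,"roll": 0},
])

```text
time: 12.45
tool_pos: [0.4742, -0.0402, 0.3049]
tcp_rot: [1.835, 2.55, 0.001]
wrist_force: [-0.6, 0.2, -0.7]
width: -0.001
grip_force: 0.0
```

```bash
python3 -c "
from h import *
stem(); look('z')"
```

```text
TCP g [-0.12   -0.0474  0.3049] F [-0.6  0.2 -0.7]
scene 27 stem [ 27.4 -26.8]
side 33 stem [ 27.9 -27.1]
TCP g [-0.1206 -0.0471  0.3037] F [-0.1  0.1 -0.5]
scene [201 166  20  22 277] mean [ 0.057 -0.043  0.216] min [ 0.039 -0.063  0.17 ] max [ 0.068 -0.029  0.239]
side [275 174  21  25 346] mean [ 0.043 -0.055  0.214] min [ 0.03  -0.067  0.174] max [ 0.061 -0.035  0.239]
```

View pics/z.png

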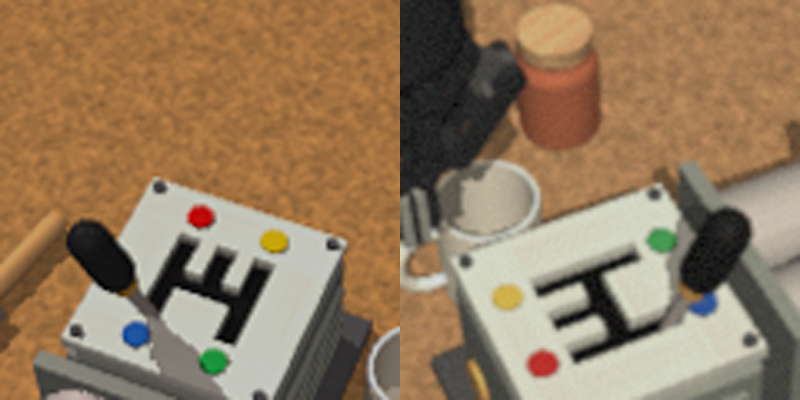

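The lever stands at the end of the blue disc's slot, with the stem at about (675, 310) right. The mug and jar sit where they were, and the hand is clear.

```bash
python3 -c "
from workcell import *
print(finish_job())"
```

```text
the job is handed in; nothing more can be done
None
```

The lever is out of park and home at the end of the blue disc's slot; it entered no other slot and wasn't gripped. Push readings peaked at about 8 N, the hand is clear, and the job was handed in at about 12.7 s.

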